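# Stow the socket tray behind the drop gate

## Task

Stow the socket tray in its lane on the bench: with one fingertip press down the release bar beside the lane so that the drop gate lifts, and keep it pressed while another fingertip pushes the tray along the lane under the gate, so that gate and tray never press on each other. When the tray is completely past the gate, let the bar up so that the gate shuts behind it, and come away. Only push the tray, do not lift it, and leave the things standing around undisturbed.

Things in the scene. Friction and masses are not known exactly. Their poses are not given: they have to be found in the camera images.
- lane: Fixed aluminium channel, open on top. Its x axis is the direction in which trays are pushed in, y left of that, z up. Origin at bench height, at the inner face of the right rail (y = 0), level with the gate (x = 0). Lane frame, mm: floor top z = 5; inside y = 0 to 84; rails 3 thick, tops z = 32; open entrance at x = -170.
- end_stop (a point): Middle of the top edge of the plate that closes the lane's far end; its inner face is at this x (lane x = 127 mm, top at z = 32).
- shaft (a point): Point at the gate on the axis of a steel rock shaft, 10 mm thick, along the lane just outside the right rail: lane y = -9, z = 47. It carries the gate, which reaches into the lane, and the release bar outside the lane on the right. It turns in three bearing posts at lane x = -158, -80 and 68 (10 mm long, y = -18 to 0, tops z = 56).
- gate (a joint): Rock shaft angle, rad: 0 = gate shut (down), 0.95 = open to its stop. A spring shuts it; pressing the release bar down opens it. From 0.6 on the whole gate leaf is over z = 40 mm and the tray passes beneath (it needs about 0.55); at the stop its top is at z = 69. It does not give way along the lane.
- gate_tip (a point): Free end of the gate, a dark steel leaf 5 mm thick (lane x = -2.5 to 2.5), 16 mm deep, reaching 36 mm from the shaft axis into the right side of the lane, at no angle farther left than lane y = 30 mm, so a finger in the lane at y over 30 passes it. Gate shut: this point at lane (0, 20, 26), lowest corner z = 22.
- bar_mid (a point): Middle, on the axis, of the release bar: round dark steel bar 16 mm thick, 210 long, parallel to the lane from lane x = -150 to 60, with a crank 5 mm thick to the shaft at each end (x = -147, 57). Axis at lane y, z: (-53, 47) shut; (-44, 22) at joint 0.6; (-42, 18) at 0.72; (-35, 11) at the stop; its top is 8 higher. Pressing takes 2 to 7 N; a fingertip can slide along it.
- tray: Loose black plastic socket tray, 70 mm long (its x, along the lane), 76 wide, walls 32 high, flat ends; six steel sockets in it, the tallest 33 above its underside. 0.3 to 0.6 kg. Origin: centre of its underside, z up. It starts on the lane floor before the gate, at lane y = 42. Past the gate once its middle is over lane x = 42; it meets the end stop at 92.
- oil_bottle: Grey oil bottle, 72 mm across, 200 mm high, standing on the bench beyond the lane's end. Origin at the centre of its underside. Leave alone.
- spray_can: Spray can, 54 mm across, 150 mm high, standing on the bench beyond the lane's end. Origin at the centre of its underside. Leave alone.
- spanner: Steel spanner 160 mm long lying flat on the bench to the right of the release bar. Leave alone.
- deep_socket: Loose deep socket, 26 mm across, 60 mm high, standing on the bench near the lane's entrance. Origin at the centre of its underside. Leave alone.

How it is judged (in metres and radians):
On the way, in this order (a step that is already met when the one before it is completed fails the run):
1. the gate is lifted by a fingertip on the release bar while the tray is still before the gate (value of joint gate above 0.5 rad and contact force between the fingers and gate above 0.3 N and x of tray in the frame of lane below -0.03 m), for 0.1 s.
2. the tray is pushed under the gate by a finger while a fingertip holds the gate up (value of joint gate above 0.5 rad and contact force between the fingers and gate above 0.3 N and contact force between the fingers and tray above 0.1 N and x of tray in the frame of lane between -0.015 and 0.035 m), for 0.05 s.
At the end, for the whole second after the job is handed in: The tray lies flat on the lane floor between the rails and the end stop, wholly past the gate (its middle at least 40 mm beyond it), at rest, and the gate is down behind it (within 0.06 rad of shut) (x of tray in the frame of lane between 0.04 and 0.096 m and y of tray in the frame of lane between 0.034 and 0.05 m and z of tray in the frame of lane below 0.01 m and angle between tray's own z axis and vertical below 0.1 rad and value of joint gate below 0.06 rad and linear speed of tray below 0.01 m/s); the robot touches nothing.
It fails at once if the gate bears on the tray or the tray is rammed against the gate (more than 2 N) (contact force between gate and tray above 2 N).
It fails at once if the tray is lifted or carried instead of pushed (underside more than 15 mm above the lane floor, or tipped by more than 0.35 rad) (z of tray in the frame of lane above 0.02 m or angle between tray's own z axis and vertical above 0.35 rad).
It fails at once if a thing standing around is displaced by more than 30 mm or knocked over (distance of any of oil_bottle, spray_can, spanner, deep_socket from where it was at the start of the episode above 0.03 m or angle between any of oil_bottle, spray_can, deep_socket's own z axis and vertical above 0.5 rad).
It also fails if it takes over 40 s, if anything falls off the work surface, if the arm or the gripper's body presses on something with over 40 N, if the wrist force passes 120 N, or if a joint passes its speed limit or range.

## Robot

A 6-joint arm with a two-finger parallel gripper is mounted at the origin on the work surface. World frame = base frame: x ahead of the robot, y to its left, z up, the work surface at z = 0. Lengths are in m, angles in degrees, forces in N, time in s.
With the tool pointing down it reaches from about 0.35 to 0.85 m from the base axis. Payload 8.1 kg.
Tool frame: the origin (TCP) lies at the very end of the fingers, on their centre line; the grasp point (between the pads) lies 19 mm behind it; z points along the fingers, y is the line along which they close (so a half turn about z gives the same grasp; the last joint's range is limited). The gripper opens to 93 mm and grips with 3 to 60 N. Pads are 15 mm wide; open, the fingers measure 128 mm over their backs; the gripper's body (75 mm by 188 mm) begins 65 mm behind the grasp point.
Start: joints at [-79.32, 7.471, 85.268, -0, 87.261, -4.893], TCP at [0.161, -0.578, 0.219] pointing down, gripper open.
Joint ranges: [-169.43, 169.43], [-51.17, 129.36], [1.28, 143.12], [-76.62, 256.62], [0, 156.53], [-152.29, 152.29]. Speed limits (degrees/s): [136.94, 136.94, 159.86, 180, 180, 180].

## Interface

Orientations are given as a 3x3 rotation matrix whose columns are the frame's x, y, z axes.
In Python, from cell import readout, cams, ctrl gives the robot as it stands. The module is installed in compiled form; this text tells all that it offers.
- The arm moves only by the shell command python3 -m inch 'ROWS' [FORCE]. ROWS is JSON, one flat list of numbers, 7 for each row, row after row: the finger opening in m, from 0 to 0.093, then the shift along the tool's x, y, z in m, then the turn, a rotation vector about the tool's x, y, z in degrees. In form: [grip, x, y, z, ax, ay, az, grip, x, y, z, ax, ay, az, ...]. A call has 1 to 12 rows; each row is the pose to reach, as a shift and turn from the pose commanded when the call began, along the tool's axes at that moment; what a row does not reach only later rows make up. A row lasts 1/12 s, in which the tool goes at most 41.7 mm and 7.16 degrees, less where a joint would pass 70% of its speed; a pose out of reach is approached as far as the arm can. A call with a gripper value outside its range is refused whole. The fingers move at their own pace and stop on an object; FORCE is the grip in N (left out, the last holds). Time passes only in rows, so rows that repeat a pose let the fingers close. It gives the time, the measured TCP pose, the force, the opening and the grip force at its end, in the units of the state.
- readout.get_state(): the state, without advancing time (a new reading comes with each control period).
- cams.get_image(name): name is "scene" or "top"; returns (picture, depth): 420x560x3 uint8, red, green, blue; 420x560 float32, m along the optical axis (not along the pixel's ray), 0 where there is no reading.
- cams.calibration(name): a dict with "fx", "fy", "cx", "cy" (pixels), "position" and "attitude" of the camera in the world. Camera axes: x right, y down, z forward; pixel columns grow to the right and rows downward; lengths in m; the calibration is good to about 2 mm. A picture is of the moment at which its call begins. calibration takes no time and is no camera call.
- ctrl.job_done(): hands the job in; it is judged then, once.
The state is a dict: "clock": time; "joints": joint angles; "qd": joint speeds; "tau": joint torques, N m; "position": TCP position; "eef_rot": TCP orientation; "force": force on the tool from outside, world axes, zero at the start; "wrist_torque": the same for the moment, N m; "finger_gap": finger opening in m; "finger_force": force on a finger pad.
Only numpy, scipy, OpenCV 4.12 (cv2) and the standard library are available. Lean on these libraries where they do the work, as an engineer would, in place of code of your own. Each camera call takes 0.05 s, during which the arm holds its last target. There are 200 camera calls.

## Working session

There is one attempt and no reset: what is moved stays moved. The work goes in short steps, Python scripts to look and compute and a shell command to move; the robot and the scene stay as the last step left them, time stands still between calls to the robot, and variables do not carry over. Pictures are saved under pics/ and viewed, at most 10 in all, crops included, and the job is handed in when it is done.

```bash
mkdir -p pics; cat > h.py <<'E'
import numpy as np, cv2
from cell import readout, cams, ctrl
def cloud(n,depth):
    c=cams.calibration(n); v,u=np.mgrid[:420,:560]
    P=np.stack([(u-c['cx'])/c['fx']*depth,(v-c['cy'])/c['fy']*depth,depth],-1)
    return P@np.array(c['attitude']).T+np.array(c['position'])
E
python3 - <<'E'
from h import *
for n in('top','scene'):
    i,d=cams.get_image(n); cv2.imwrite(f'pics/{n}0.png',i[:,:,::-1]); np.savez(f'pics/{n}0.npz',i=i,d=d); c=cams.calibration(n); print(n,c)
s=readout.get_state();print(s)
E
```

```text
top {'fx': 456.4163160454353, 'fy': 456.4163160454353, 'cx': 282.3123964207629, 'cy': 205.84304834463103, 'position': array([0.51780822, 0.01000967, 0.92875808]), 'attitude': array([[-0.0164008 , -0.99855488,  0.05117774],
       [-0.99937316,  0.0179773 ,  0.0304976 ],
       [-0.03137356, -0.05064547, -0.99822379]])}
scene {'fx': 494.62346854350983, 'fy': 494.62346854350983, 'cx': 274.734628501271, 'cy': 203.06169448855556, 'position': array([ 0.94037725, -0.17930715,  0.75126706]), 'attitude': array([[ 0.51478744,  0.7262274 , -0.45561788],
       [ 0.85729806, -0.43245164,  0.27933067],
       [ 0.00582489, -0.53439625, -0.84521401]])}
{'clock': 0.1, 'joints': array([-7.93196687e+01,  7.50913760e+00,  8.53222709e+01, -2.16988890e-03,
        8.72607653e+01, -4.89317796e+00]), 'qd': array([-0.06679759, -0.04010923, -0.18317196,  0.06310758, -0.01954462,
       -0.0701404 ]), 'tau': array([ 8.72449273e-04, -5.61339891e+01, -4.93097413e+01,  7.69885490e-02,
        2.90665106e-02, -5.68191331e-05]), 'position': array([ 0.16099802, -0.57747616,  0.21771684]), 'eef_rot': array([[ 9.63286322e-01,  2.68475977e-01, -3.35318945e-04],
       [ 2.68476168e-01, -9.63285041e-01,  1.57385595e-03],
       [ 9.95347899e-05, -1.60609905e-03, -9.99998705e-01]]), 'force': array([-0.64508504,  0.68368244,  0.89706849]), 'wrist_torque': array([-0.01064217,  0.00529729, -0.02250644]), 'finger_force': 0.0, 'finger_gap': 0.09293257955491062}
```

View pics/top0.png

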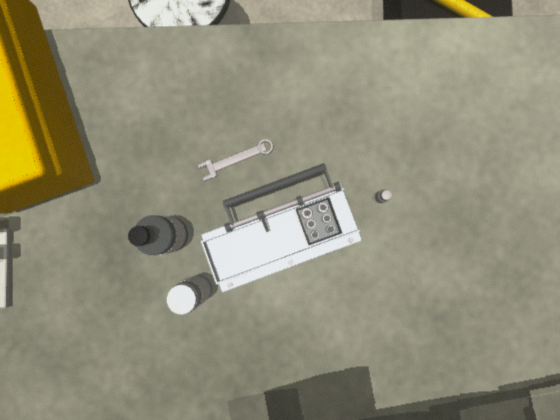

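View pics/scene0.png

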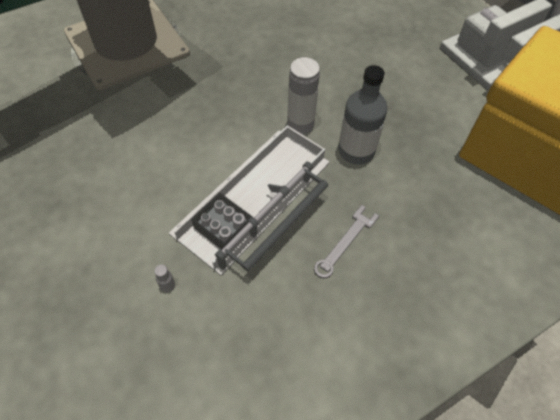

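The top view shows the lane running right to left. The entrance is near (350,220), the tray at (319,221), and the bar runs from (228,203) to (325,168). The gate leaf is at (265,222), the spanner at (236,158), the deep socket at (384,196), and the bottle and can are beyond the far end. Next I'll measure the lane pose from the bar, and check it against the depth image.

```bash
python3 - <<'E'
from h import *
z=np.load('pics/top0.npz');i,d=z['i'],z['d'];P=cloud('top',d)
g=i.max(2).astype(int)
roi=np.zeros((420,560),bool);roi[155:300,195:365]=1
Z=P[...,2]
bench=P[100:140,300:400].reshape(-1,3);print('bench z',np.median(bench[:,2]),bench[:,2].std())
for lo in range(0,80,4):
    print(lo,(roi&(Z*1000>=lo)&(Z*1000<lo+4)).sum(),end=' ')
# bar
m=np.zeros_like(roi);m[160:215,222:330]=1
m&=(Z>.045)&(Z<.066)
n,l,s,c=cv2.connectedComponentsWithStats(m.astype('uint8'));print('\n',s[1:][s[1:,4]>20].tolist())
vis=np.clip(Z*1000*3,0,255).astype('uint8')[140:310,185:375]
cv2.imwrite('pics/z0.png',cv2.resize(vis,None,fx=4,fy=3.5,interpolation=0))
cv2.imwrite('pics/crop0.png',cv2.resize(i[140:310,185:375,::-1],None,fx=4,fy=3.5,interpolation=cv2.INTER_CUBIC))
E
```

```text
bench z 0.0002960758433222521 0.06550890219647289
0 10086 4 4989 8 739 12 102 16 585 20 202 24 67 28 217 32 507 36 494 40 80 44 94 48 546 52 946 56 193 60 13 64 9 68 14 72 10 76 15 
 [[223, 163, 107, 52, 951], [255, 187, 75, 28, 410]]
```

View pics/z0.png

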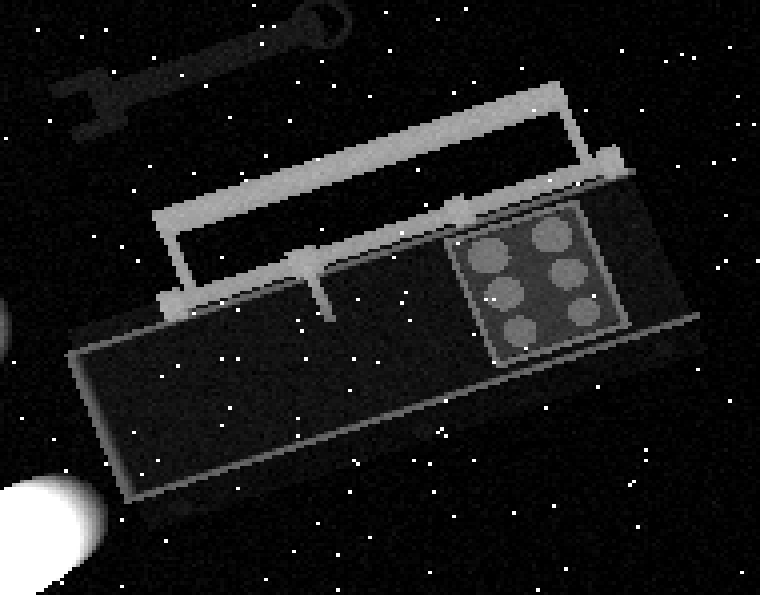

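View pics/crop0.png

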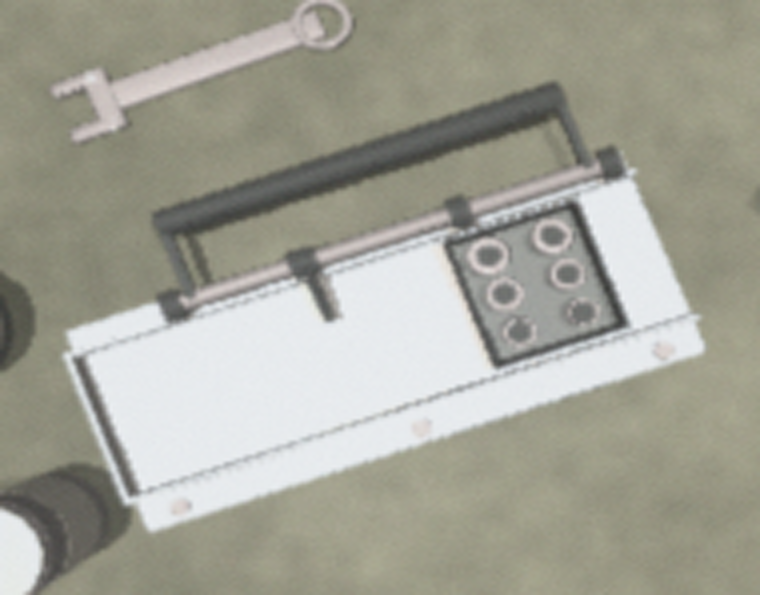

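Both crops agree. The depth picture resolves the bar, rails, gate and tray clearly (tray corners in the crop at about (447,238), (577,200), (628,325), (498,365)). I'll fit the lane and tray from it.

```bash
cat >> h.py <<'E'
def rect(P,m):
    return cv2.minAreaRect(P[m][:,:2].astype(np.float32)*1000)
E
python3 - <<'E'
from h import *
z=np.load('pics/top0.npz');i,d=z['i'],z['d'];P=cloud('top',cv2.medianBlur(d,3));Z=P[...,2]
m=np.zeros(Z.shape,bool);m[160:215,222:330]=1
m&=(Z>.045)&(Z<.066)
o=cv2.morphologyEx(m.astype('uint8'),cv2.MORPH_OPEN,np.ones((5,5)))
n,l,s,c=cv2.connectedComponentsWithStats(o);k=1+np.argmax(s[1:,4]);print(s[k])
bar=rect(P,l==k);print('bar',bar)
b=cv2.boxPoints(bar); e=[b[1]-b[0],b[2]-b[1]];v=max(e,key=np.linalg.norm);v=v/np.linalg.norm(v)
if v[1]<0:v=-v
print('dir fit',v, cv2.fitLine(P[l==k][:,:2].astype(np.float32),2,0,.01,.01).ravel())
# lane: bar mid at lane (-45,-53)
n_=np.array([-v[1],v[0]]) # left of v
O=np.array(bar[0])+45*v+53*n_
print('origin',O,'y axis',n_)
R=np.stack([v,n_],1)
L=(P[...,:2]*1000-O)@R
q=lambda M:(np.percentile(L[M],[1,50,99],axis=0).round(1).tolist(),int(M.sum()))
X,Y=L[...,0],L[...,1]
print('left rail',q((abs(Y-85)<8)&(X>-180)&(X<135)&(Z>.027)&(Z<.036)))
print('end',q((abs(X-128)<12)&(Y>5)&(Y<80)&(Z>.027)&(Z<.036)))
print('gate',q((abs(X)<20)&(Y>3)&(Y<40)&(Z>.022)&(Z<.06)))
T=(X<-20)&(X>-165)&(Y>3)&(Y<83)&(Z>.031)&(Z<.05)
T=cv2.morphologyEx(T.astype('uint8'),cv2.MORPH_OPEN,np.ones((2,2)))>0
print('tray',q(T),rect(P,T), (np.array(rect(P,T)[0])-O)@R)
for nm,u,w in(('sock',384,194),('bottle',140,236),('can',182,299)):
    print(nm,L[w,u],Z[w,u])
np.savez('lane.npz',O=O,v=v,n=n_)
E
```

```text
[224 164 103  43 891]
bar ((603.7939453125, 51.28113555908203), (17.882110595703125, 210.08056640625), 18.82895278930664)
dir fit [-0.322744   0.9464863] [ 0.33119312 -0.943563    0.60337996  0.05041195]
origin [539.10669231  76.76758766] y axis [-0.9464863 -0.322744 ]
left rail ([[-164.8, 77.4], [-26.4, 85.5], [127.7, 88.4]], 284)
end ([[125.4, 6.2], [127.3, 43.8], [129.5, 78.7]], 86)
gate ([[-3.2, 3.7], [-1.0, 14.5], [2.3, 25.4]], 36)
tray ([[-141.1, 6.3], [-98.6, 42.4], [-68.9, 81.9]], 605) ((531.4678344726562, -36.81754684448242), (76.67778015136719, 72.85211181640625), 18.89723777770996) [-105.04137742   43.88899625]
sock [-234.89523391   35.34543854] 0.05853923206285627
bottle [184.42564862 -32.87482692] 0.20093987135969738
can [167.66112777  87.64178718] 0.15066421752333292
```

Lane origin is about (539, 76.6) mm, direction angle about 109°, and the tray is at lane x = -105. My plan is to yaw the gripper 20° so the bar finger leads, with a 76 mm gap. I'll start with the TCP at lane (-142, 1.5), press to z≈23.5 mm and push about 163 mm.

```bash
cat >> h.py <<'E'
from scipy.spatial.transform import Rotation as Ro
O=np.array([.5390,.0766]);v=np.array([-.3256,.9455]);n=np.array([-.9455,-.3256])
def togo(lx,ly,z,yaw=39.):
    s=readout.get_state();R=np.array(s['eef_rot']);p=np.array(s['position'])
    t=np.r_[O+lx*v+ly*n,z]; y=np.radians(yaw)
    Y=np.array([np.cos(y),np.sin(y),0]);Zt=np.array([0,0,-1.]);Rt=np.stack([np.cross(Y,Zt),Y,Zt],1)
    print('shift mm',((t-p)@R*1000).round(1),'turn',Ro.from_matrix(R.T@Rt).as_rotvec(degrees=True).round(2))
    print('clock',s['clock'],'lane TCP',(np.array([(p[:2]-O)@v,(p[:2]-O)@n,p[2]])*1000).round(1),'F',np.round(s['force'],1),'gap',s['finger_gap'])
E
python3 -m inch '[0.076,0.547,-0.387,0.098,0,0,-113.4, 0.076,0.547,-0.387,0.098,0,0,-113.4, 0.076,0.547,-0.387,0.098,0,0,-113.4, 0.076,0.547,-0.387,0.098,0,0,-113.4, 0.076,0.547,-0.387,0.098,0,0,-113.4, 0.076,0.547,-0.387,0.098,0,0,-113.4, 0.076,0.547,-0.387,0.098,0,0,-113.4, 0.076,0.547,-0.387,0.098,0,0,-113.4, 0.076,0.547,-0.387,0.098,0,0,-113.4, 0.076,0.547,-0.387,0.098,0,0,-113.4, 0.076,0.547,-0.387,0.098,0,0,-113.4, 0.076,0.547,-0.387,0.098,0,0,-113.4]'
python3 -c "
from h import *
togo(-.142,.0015,.12)"
```

```text
clock: 1.1
position: [0.4741, -0.1923, 0.1458]
eef_rot: [[-0.206, 0.979, -0.0], [0.979, 0.206, 0.0], [0.0, -0.0, -1.0]]
force: [0.1, -0.7, 0.3]
finger_gap: 0.076
finger_force: 0.0
shift mm [108.7 134.9  25.8] turn [-1.000e-02 -1.000e-02 -2.713e+01]
clock 1.1 lane TCP [-233.1  148.9  145.8] F [ 0.1 -0.7  0.3] gap 0.07599160362864953
```

```bash
python3 -m inch '[0.076,0.1085,0.135,0.026,0,0,-27.1, 0.076,0.1085,0.135,0.026,0,0,-27.1, 0.076,0.1085,0.135,0.026,0,0,-27.1, 0.076,0.1085,0.135,0.026,0,0,-27.1, 0.076,0.1085,0.135,0.026,0,0,-27.1, 0.076,0.1085,0.135,0.026,0,0,-27.1, 0.076,0.1085,0.135,0.026,0,0,-27.1, 0.076,0.1085,0.135,0.026,0,0,-27.1]'
python3 - <<'E'
from h import *
i,d=cams.get_image('scene'); cv2.imwrite('pics/s1.png',cv2.resize(i[110:300,100:400,::-1],None,fx=2.6,fy=2.6))
togo(-.142,.0015,.065)
E
```

```text
clock: 1.77
position: [0.5833, -0.0622, 0.1202]
eef_rot: [[-0.623, 0.782, -0.001], [0.782, 0.623, -0.0], [0.0, -0.001, -1.0]]
force: [-0.5, -0.6, 0.3]
finger_gap: 0.076
finger_force: 0.0
shift mm [ 3.1  3.1 55.5] turn [-0.02  0.01 -0.52]
clock 1.8167 lane TCP [-146.     3.3  120.5] F [ 0.4  0.6 -0.2] gap 0.07586436351136153
```

View pics/s1.png

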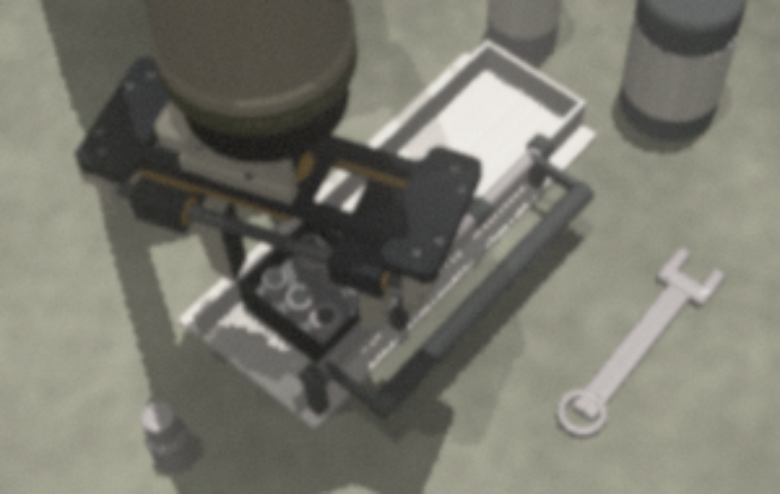

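The picture shows the lane finger (tip around (238,265)) behind the tray and the bar finger (tip around (398,320)) near the bar. I'll go down to just above the bar.

```bash
python3 -m inch '[0.076,0.0015,0.002,0.02,0,0,-0.5, 0.076,0.0015,0.002,0.04,0,0,-0.5, 0.076,0.0015,0.002,0.056,0,0,-0.5, 0.076,0.0015,0.002,0.056,0,0,-0.5, 0.076,0.0015,0.002,0.056,0,0,-0.5]'
python3 - <<'E'
from h import *
i,d=cams.get_image('scene'); cv2.imwrite('pics/s2.png',cv2.resize(i[150:290,150:350,::-1],None,fx=4,fy=4))
togo(-.144,.0015,.0235)
E
```

```text
clock: 2.23
position: [0.5834, -0.0597, 0.0639]
eef_rot: [[-0.629, 0.777, -0.002], [0.777, 0.629, 0.0], [0.001, -0.001, -1.0]]
force: [0.2, -0.8, -0.1]
finger_gap: 0.076
finger_force: 0.0
shift mm [-0.2 -0.3 41.7] turn [0.01 0.02 0.01]
clock 2.2833 lane TCP [-143.7    1.3   65.2] F [ 0.2  0.6 -0. ] gap 0.07601146293324978
```

View pics/s2.png

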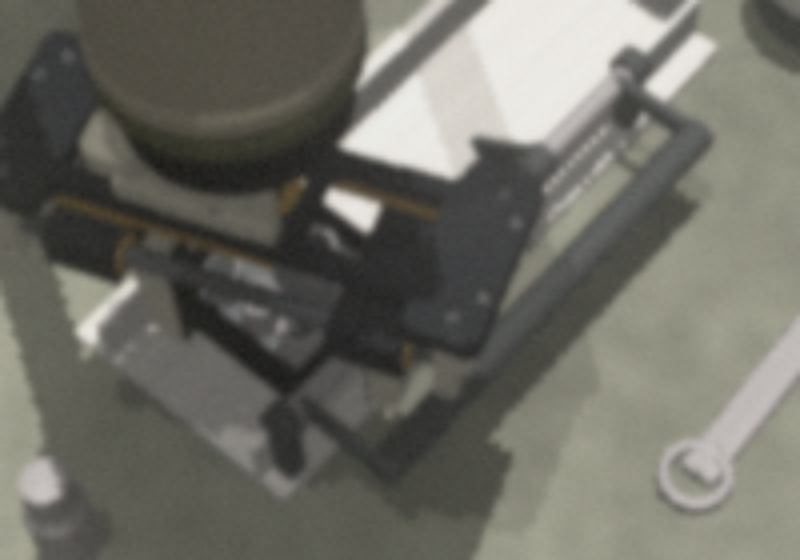

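The lane finger (185,330) is just behind the tray wall and the bar finger is over the bar. I'll back up 2 mm and press in two stages, watching the force.

```bash
python3 -m inch '[0.076,-0.002,-0.001,0,0,0,0, 0.076,-0.002,-0.001,0.007,0,0,0, 0.076,-0.002,-0.001,0.014,0,0,0, 0.076,-0.002,-0.001,0.02,0,0,0, 0.076,-0.002,-0.001,0.026,0,0,0, 0.076,-0.002,-0.001,0.026,0,0,0]'
python3 -c "
from h import *
togo(-.146,.0015,.0235)"
```

```text
clock: 2.78
position: [0.5842, -0.0606, 0.0366]
eef_rot: [[-0.631, 0.776, -0.002], [0.776, 0.631, 0.0], [0.002, -0.002, -1.0]]
force: [-0.6, -0.8, 1.6]
finger_gap: 0.0757
finger_force: 1.0
shift mm [-1.6 -0.1 13.1] turn [-0.09 -0.09  0.12]
clock 2.7833 lane TCP [-144.5    2.    36.6] F [-0.6 -0.8  1.6] gap 0.07574570038148803
```

```bash
python3 -m inch '[0.076,-0.0015,0,0.005,0,0,0, 0.076,-0.0015,0,0.010,0,0,0, 0.076,-0.0015,0,0.0135,0,0,0, 0.076,-0.0015,0,0.0135,0,0,0, 0.076,-0.0015,0,0.0135,0,0,0]'
python3 - <<'E'
from h import *
i,d=cams.get_image('scene'); cv2.imwrite('pics/s3.png',cv2.resize(i[130:290,150:350,::-1],None,fx=3.7,fy=3.7))
togo(.021,.0015,.0235)
E
```

```text
clock: 3.2
position: [0.5812, -0.0619, 0.0237]
eef_rot: [[-0.632, 0.775, -0.011], [0.775, 0.632, 0.0], [0.007, -0.008, -1.0]]
force: [-24.3, -1.8, 19.3]
finger_gap: 0.0756
finger_force: 14.8
shift mm [154.3  60.5   0.9] turn [-0.45 -0.4   0.16]
clock 3.25 lane TCP [-144.7    5.1   23.8] F [-24.   -1.8  18.1] gap 0.0759279002816414
```

View pics/s3.png

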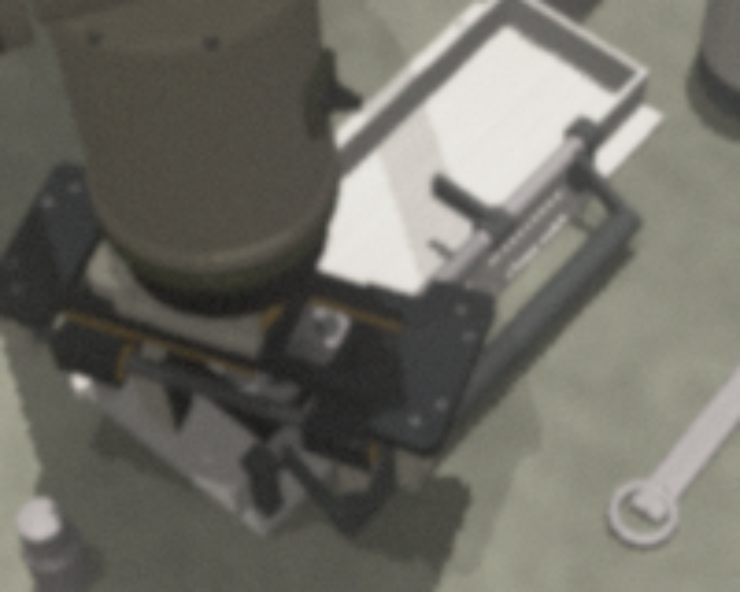

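The gate is up, but there is a 24 N sideways force. The bar is bearing on the finger's outer edge, so the fingertip is thinner than I assumed. I'll lift, open to 88 mm so the finger lands further out on the bar, and press again.

```bash
python3 -m inch '[0.076,0,0,-0.010,0,0,0, 0.076,0,0,-0.022,0,0,0, 0.076,0,0,-0.035,0,0,0, 0.088,0,0,-0.040,0,0,0, 0.088,0,0,-0.040,0,0,0, 0.088,0,0,-0.040,0,0,0, 0.088,0,0,-0.040,0,0,0]'
python3 - <<'E'
from h import *
i,d=cams.get_image('top'); cv2.imwrite('pics/t4.png',cv2.resize(i[140:290,230:380,::-1],None,fx=4,fy=4))
togo(-.143,.0015,.026)
E
```

```text
clock: 3.83
position: [0.586, -0.0619, 0.0644]
eef_rot: [[-0.631, 0.776, -0.0], [0.776, 0.631, 0.0], [0.0, -0.0, -1.0]]
force: [-0.1, -1.3, -0.5]
finger_gap: 0.0878
finger_force: 0.0
shift mm [ 3.1  0.5 38.1] turn [-0.03 -0.04  0.12]
clock 3.8833 lane TCP [-146.1    0.9   64.1] F [-0.6 -0.7 -0.2] gap 0.08813849481257155
```

View pics/t4.png

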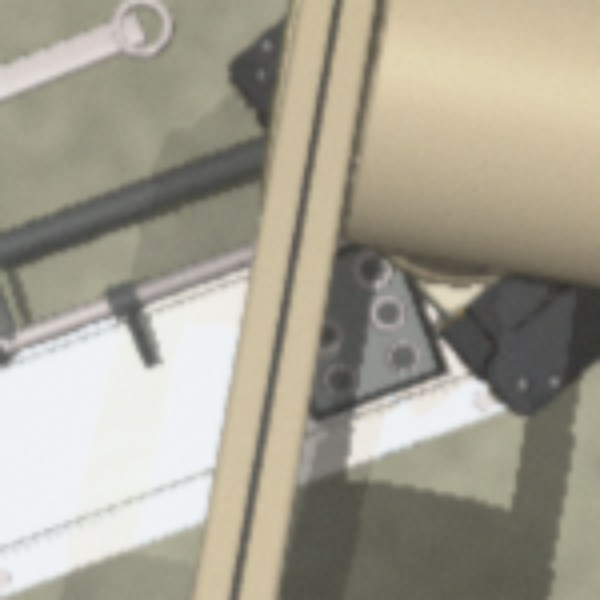

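The gate is shut again (150,350) and the tray has not moved (370,330). Pressing again.

```bash
python3 -m inch '[0.088,0.0015,0.0005,0.008,0,0,0, 0.088,0.0015,0.0005,0.014,0,0,0, 0.088,0.0015,0.0005,0.020,0,0,0, 0.088,0.0015,0.0005,0.025,0,0,0, 0.088,0.0015,0.0005,0.029,0,0,0, 0.088,0.0015,0.0005,0.033,0,0,0, 0.088,0.0015,0.0005,0.033,0,0,0]'
python3 -c "
from h import *
togo(.023,.0015,.026)"
```

```text
clock: 4.47
position: [0.5826, -0.0611, 0.0299]
eef_rot: [[-0.631, 0.776, -0.006], [0.776, 0.631, -0.001], [0.004, -0.005, -1.0]]
force: [-11.8, -2.6, 10.4]
finger_gap: 0.0875
finger_force: 5.5
shift mm [156.4  59.6   4.2] turn [-0.31 -0.2   0.12]
clock 4.4667 lane TCP [-144.4    3.6   29.9] F [-11.8  -2.6  10.4] gap 0.08754787522893631
```

There is still a sideways force. The scene depth of the bar will tell me whether this is flat contact with friction or edge contact.

```bash
cat >> h.py <<'E'
def look():
    i,d=cams.get_image('scene');P=cloud('scene',cv2.medianBlur(d,3)).reshape(-1,3)
    X,Y,Z=(P[:,:2]-O)@v*1e3,(P[:,:2]-O)@n*1e3,P[:,2]*1e3
    m=(X>5)&(X<50)&(Y>-66)&(Y<-24)&(Z>6)&(Z<70)
    print('bar top',np.percentile(Z[m],[50,90,97]).round(1),'y at top',np.median(Y[m&(Z>np.percentile(Z[m],85))]).round(1),m.sum())
    m=(abs(X)<4)&(Y>5)&(Y<32)&(Z>12)&(Z<90); print('gate',m.sum(),np.c_[Y[m],Z[m]][::6].round().tolist())
    m=(Y>10)&(Y<75)&(Z>33)&(Z<40)&(X>-160)&(X<100);print('tray x',np.percentile(X[m],[3,97]).round(1) if m.sum() else 0,m.sum())
    return i
E
python3 -c "
from h import *
look();togo(0,0,0)"
```

```text
bar top [29.2 30.6 30.9] y at top -44.6 205
gate 34 [[27.0, 56.0], [22.0, 57.0], [19.0, 58.0], [14.0, 57.0], [8.0, 58.0], [6.0, 56.0]]
tray x [-152.8  -77.5] 241
shift mm [134.3  53.   30.6] turn [-0.28 -0.19  0.12]
clock 4.5167 lane TCP [-144.4    3.4   30.4] F [-11.4  -3.3   9.4] gap 0.08789353712889404
```

The bar top is at the tip height (z≈31, y≈-44.6), so this is flat contact and only friction drags sideways. I'll follow the bar inward while pressing 5 mm further.

```bash
python3 -m inch '[0.088,0.001,-0.003,0,0,0,0, 0.088,0.0015,-0.004,0.002,0,0,0, 0.088,0.002,-0.0055,0.004,0,0,0, 0.088,0.002,-0.006,0.005,0,0,0, 0.088,0.002,-0.006,0.005,0,0,0]'
python3 -c "
from h import *
togo(.023,.005,.026);look()"
```

```text
clock: 4.93
position: [0.5796, -0.0627, 0.0266]
eef_rot: [[-0.631, 0.776, -0.0], [0.776, 0.631, 0.0], [0.0, 0.0, -1.0]]
force: [-3.0, 0.9, 5.7]
finger_gap: 0.0881
finger_force: 3.0
shift mm [157.   59.6   0.6] turn [ 0.01 -0.01  0.11]
clock 4.9333 lane TCP [-144.9    7.    26.6] F [-3.   0.9  5.7] gap 0.0880818598446609
bar top [26.3 27.8 28.2] y at top -42.6 204
gate 28 [[27.0, 58.0], [21.0, 57.0], [23.0, 54.0], [11.0, 60.0], [8.0, 58.0]]
tray x [-147.2  -79.7] 251
```

Force is now low and the gate is at about 0.68 rad. I'll push 66 mm, then check before the tray reaches the gate.

```bash
python3 -m inch '[0.088,0.0056,0.0021,0.001,0,0,0, 0.088,0.0113,0.0041,0.001,0,0,0, 0.088,0.0169,0.0062,0.001,0,0,0, 0.088,0.0226,0.0082,0.001,0,0,0, 0.088,0.0282,0.0103,0.001,0,0,0, 0.088,0.0338,0.0123,0.001,0,0,0, 0.088,0.0395,0.0144,0.001,0,0,0, 0.088,0.0451,0.0164,0.001,0,0,0, 0.088,0.0508,0.0185,0.001,0,0,0, 0.088,0.0564,0.0205,0.001,0,0,0, 0.088,0.0620,0.0226,0.001,0,0,0, 0.088,0.0620,0.0226,0.001,0,0,0]'
python3 -c "
from h import *
togo(.023,.0065,.026);look()
i,d=cams.get_image('top'); cv2.imwrite('pics/t5.png',cv2.resize(i[140:290,190:380,::-1],None,fx=4,fy=3.8))"
```

```text
clock: 5.98
position: [0.5588, -0.0003, 0.0264]
eef_rot: [[-0.631, 0.776, 0.002], [0.776, 0.631, -0.001], [-0.002, 0.001, -1.0]]
force: [-1.2, -1.3, 7.6]
finger_gap: 0.0882
finger_force: 4.2
shift mm [96.  35.   0.2] turn [0.06 0.1  0.14]
clock 5.9833 lane TCP [-79.1   6.3  26.4] F [-1.2 -1.3  7.6] gap 0.0882413887207568
bar top [25.3 26.6 27.2] y at top -41.5 175
gate 0 []
tray x [-105.2  -18.9] 283
```

View pics/t5.png

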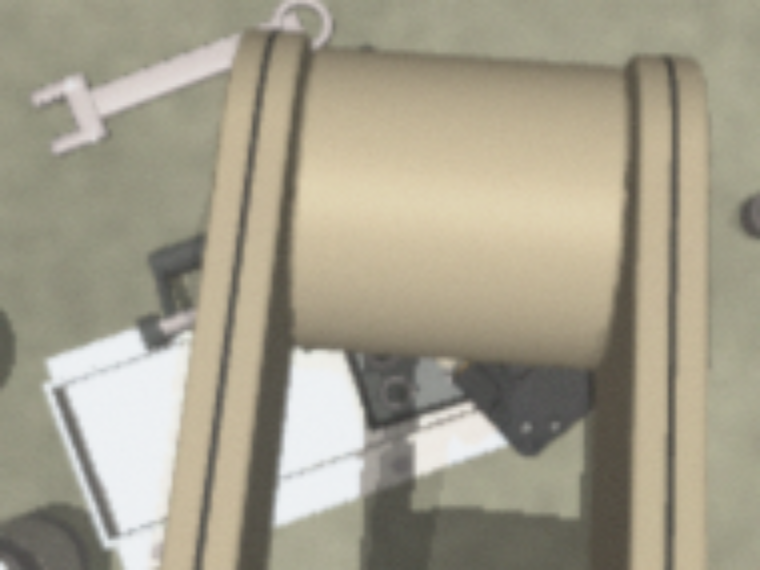

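The tray's front edge is at about -18 mm and the gate is up (bar top about 26.5 mm). I'll push it on through.

```bash
python3 -m inch '[0.088,0.0056,0.0021,0.0005,0,0,0, 0.088,0.0113,0.0041,0.001,0,0,0, 0.088,0.0169,0.0062,0.001,0,0,0, 0.088,0.0226,0.0082,0.001,0,0,0, 0.088,0.0282,0.0103,0.001,0,0,0, 0.088,0.0338,0.0123,0.001,0,0,0, 0.088,0.0395,0.0144,0.001,0,0,0, 0.088,0.0451,0.0164,0.001,0,0,0, 0.088,0.0508,0.0185,0.001,0,0,0, 0.088,0.0564,0.0205,0.001,0,0,0, 0.088,0.0620,0.0226,0.001,0,0,0, 0.088,0.0680,0.0248,0.001,0,0,0]'
python3 -c "
from h import *
togo(.023,.0065,.026);look()"
```

```text
clock: 7.08
position: [0.5366, 0.0663, 0.0263]
eef_rot: [[-0.631, 0.776, 0.004], [0.776, 0.631, -0.003], [-0.005, 0.001, -1.0]]
force: [1.0, -10.2, 8.2]
finger_gap: 0.088
finger_force: 5.4
shift mm [30.3 10.2  0.1] turn [0.08 0.29 0.11]
clock 7.0833 lane TCP [-9.   5.7 26.3] F [  1.  -10.2   8.2] gap 0.08797048663183256
bar top [24.1 43.8 56.8] y at top -51.0 91
gate 58 [[17.0, 62.0], [11.0, 61.0], [9.0, 60.0], [7.0, 59.0], [32.0, 32.0], [31.0, 28.0], [19.0, 38.0], [13.0, 40.0], [28.0, 21.0], [9.0, 31.0]]
tray x [-34.4  36.9] 283
```

```bash
python3 -m inch '[0.088,0.0056,0.0021,0,0,0,0, 0.088,0.0113,0.0041,0,0,0,0, 0.088,0.0169,0.0062,0,0,0,0, 0.088,0.0226,0.0082,0,0,0,0, 0.088,0.0280,0.0102,0,0,0,0, 0.088,0.0315,0.0115,0,0,0,0, 0.088,0.0315,0.0115,0,0,0,0]'
python3 - <<'E'
from h import *
togo(.023,.0065,.026);look()
i,d=cams.get_image('top');P=cloud('top',cv2.medianBlur(d,3)).reshape(-1,3)
X,Y,Z=(P[:,:2]-O)@v*1e3,(P[:,:2]-O)@n*1e3,P[:,2]*1e3
m=(Y>6)&(Y<80)&(Z>32)&(Z<41)&(X>-100)&(X<115);print('top tray',np.percentile(X[m],[2,98]),m.sum())
E
```

```text
clock: 7.72
position: [0.5252, 0.099, 0.026]
eef_rot: [[-0.631, 0.776, 0.004], [0.776, 0.631, -0.002], [-0.004, 0.002, -1.0]]
force: [-0.5, -5.4, 7.8]
finger_gap: 0.088
finger_force: 4.4
shift mm [-2.2 -1.6 -0. ] turn [0.09 0.21 0.14]
clock 7.7167 lane TCP [25.6  5.8 26. ] F [-0.5 -5.4  7.8] gap 0.08796851369866246
bar top [26.  61.4 67.9] y at top -48.1 284
gate 31 [[25.0, 61.0], [21.0, 61.0], [16.0, 59.0], [13.0, 59.0], [8.0, 59.0], [5.0, 43.0]]
tray x [ 0.1 77.3] 387
top tray [53.44180475 90.22195732] 57
```

The tray middle is at about lane x = 53. I'll back off 4 mm, then rise so the gate closes behind it.

```bash
python3 -m inch '[0.088,-0.002,-0.0007,0,0,0,0, 0.088,-0.004,-0.0014,0,0,0,0, 0.088,-0.004,-0.0014,-0.008,0,0,0, 0.088,-0.004,-0.0014,-0.016,0,0,0, 0.088,-0.004,-0.0014,-0.024,0,0,0, 0.088,-0.004,-0.0014,-0.034,0,0,0, 0.088,-0.004,-0.0014,-0.050,0,0,0, 0.088,-0.004,-0.0014,-0.075,0,0,0, 0.088,-0.004,-0.0014,-0.100,0,0,0, 0.088,-0.004,-0.0014,-0.130,0,0,0, 0.088,-0.004,-0.0014,-0.160,0,0,0, 0.088,-0.004,-0.0014,-0.160,0,0,0]'
python3 - <<'E'
from h import *
togo(-.2,.0065,.186); i=look()
cv2.imwrite('pics/s6.png',cv2.resize(i[100:300,140:400,::-1],None,fx=3,fy=3))
E
```

```text
clock: 8.82
position: [0.5285, 0.0961, 0.193]
eef_rot: [[-0.631, 0.776, 0.011], [0.776, 0.631, 0.001], [-0.006, 0.009, -1.0]]
force: [1.0, 0.8, 0.2]
finger_gap: 0.088
finger_force: 0.0
shift mm [-207.3  -79.1    7.6] turn [0.52 0.36 0.12]
clock 8.8167 lane TCP [ 21.8   3.6 193. ] F [1.  0.8 0.2] gap 0.08797530689039623
bar top [53.7 55.1 55.6] y at top -52.0 216
gate 25 [[26.0, 37.0], [18.0, 42.0], [19.0, 40.0], [6.0, 50.0], [7.0, 32.0]]
tray x [17.3 87.1] 649
```

View pics/s6.png

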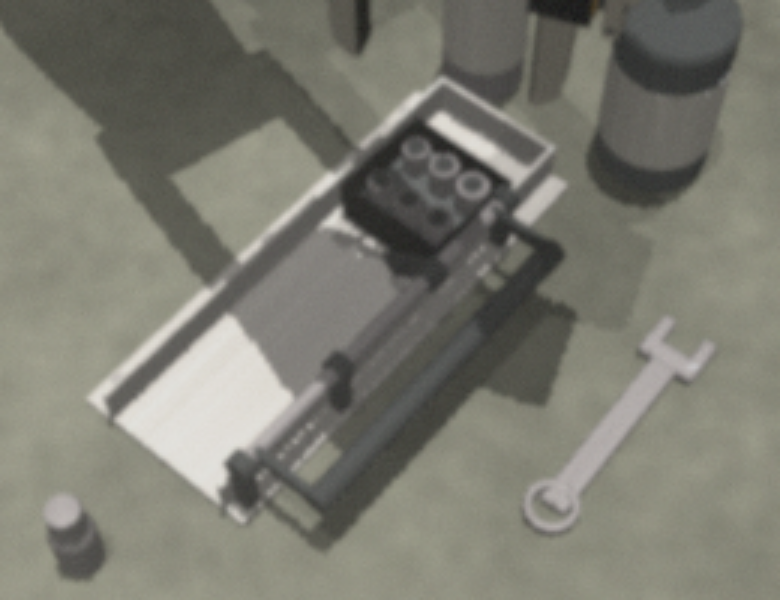

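The tray sits past the gate near (430,190), at lane x = 17 to 87, middle about 52. The bar is fully up (top z = 55, so the gate is shut), the gripper is clear and the other things are undisturbed. Handing in.

```bash
python3 -c "
from cell import ctrl
print(ctrl.job_done())"
```

```text
the job is handed in; nothing more can be done
None
```

The tray is stowed about 52 mm past the gate, the gate is shut behind it, and the job is handed in at about 9 s; the hand-in returned no verdict, and the first press was redone because the bar pushed the finger sideways with about 24 N.

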